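# Put the sockets back on their rail in order of size

## Robot

A 6-joint arm with a two-finger parallel gripper is mounted at the origin on a cart in front of the work surface, level with it; the furniture and walls round the work are solid. World frame = base frame: x ahead of the robot, y to its left, z up, the work surface at z = 0. Lengths are in m, angles in rad, forces in N, time in s.
With the tool pointing down it reaches from about 0.35 to 0.85 m from the base axis. Payload 8.1 kg.
Tool frame: the origin (TCP) lies at the centre of the arm's flange, where the gripper is bolted on; the fingertips stand 186 mm ahead of it and the grasp point (between the pads) lies 167 mm ahead of it (robot.grasp_offset is the distance from the TCP to the grasp point, in m); z points along the fingers, y is the line along which they close (so a half turn about z gives the same grasp; the last joint's range is limited). The gripper opens to 93 mm and grips with 3 to 60 N. Pads are 15 mm wide; open, the fingers measure 128 mm over their backs; the gripper's body (75 mm by 188 mm) begins 65 mm behind the grasp point.
Start: joints at [-1.247, 0.13, 1.488, -0, 1.523, -0.085], TCP at [0.239, -0.551, 0.405] pointing down, gripper open.
Joint ranges: [-2.96, 2.96], [-0.89, 2.26], [0.02, 2.5], [-1.34, 4.48], [0, 2.73], [-2.66, 2.66]. Speed limits (rad/s): [2.39, 2.39, 2.79, 3.14, 3.14, 3.14].

## Interface

Orientations are given as a rotation vector (axis times angle).
In Python, from plant import robot gives the robot as it stands.
- The arm moves only by the tool drive_tool, never from a script. Its argument "moves" is one flat list of numbers, 7 for each row, row after row: the finger opening in mm, from 0 to 93, then the shift along the tool's x, y, z in mm, then the turn, a rotation vector about the tool's x, y, z in degrees. A call has 1 to 8 rows; each row shifts and turns the commanded pose from where the row before left it, along the tool's axes as they then stand; what a row does not reach is not made up. A row lasts 1/10 s, in which the tool goes at most 50 mm and 8.59 degrees, less where a joint would pass 70% of its speed; a pose out of reach is approached as far as the arm can. A call is refused whole if a number of a shift passes 50 or a number of a turn 8.59, either way. A call with a gripper value outside its range is refused whole. The fingers move at their own pace and stop on an object; "grip_force" is the grip in N (left out, the last holds). Time passes only in rows, so rows that do not move let the fingers close. It gives the time, the measured TCP pose, the force, the opening and the grip force at its end, in the units of the state.
- robot.read_state(): the state, without advancing time (a new reading comes with each control period).
- robot.read_camera(name): name is "scene" or "top" or "wrist"; returns a dict with "color" (480x640x3 uint8, red, green, blue), "depth" (480x640 float32, m along the optical axis (not along the pixel's ray), 0 where there is no reading), "mtx" (3x3 intrinsics, pixels), "R" (3x3) and "t" (3): a world point X has camera coordinates R X + t. Camera axes: x right, y down, z forward; pixel columns grow to the right and rows downward; lengths in m; the calibration is good to about 2 mm. A picture is of the moment at which its call begins.
- robot.close_job(): hands the job in; it is judged then, once.
The state is a dict: "t": time; "q": joint angles; "dq": joint speeds; "joint_torque": joint torques, N m; "tool_pos": TCP position; "orientation": TCP orientation; "force": force on the tool from outside, world axes, zero at the start; "wrist_torque": the same for the moment, N m; "opening": finger opening in m; "gripper_force": force on a finger pad.
Only numpy, scipy, OpenCV 4.12 (cv2) and the standard library are available. Lean on these libraries where they do the work, as an engineer would, in place of code of your own. Each camera call takes 0.05 s, during which the arm holds its last target. There are 200 camera calls.

## Task

Put the four loose sockets back on the socket rail so that the row runs in order of size, from the smallest at the end with the hanging hole to the largest at the plain end; the socket that is already on the rail is the middle size and stays on its clip. Press each one straight down over its spring clip until it snaps home and stands upright with its underside down on the rail, and let go of it.

Things in the scene. Friction and masses are not known exactly. Their poses are not given: they have to be found in the camera images.
- rail: Socket rail, fixed on the bench: low steel channel 273 mm long, 26 to 29 wide, five upright spring clips in a row 50 mm apart. Origin: on the bench under the middle clip; z up; the row runs along y. At the +y end a flat black tongue with a hanging hole, at the -y end a plain black cap. It may lie at any yaw (the hole to either side or away from the robot).
- clip_a: Spring clip next to the hanging hole (rail y = +100 mm), empty at the start. Steel post 10 mm thick, 29 mm tall, the top 12.5 mm a cone; on its sides (along x) two sprung bumps, 18 mm over both, centred 9.7 mm up, that give way inwards. Origin: on the post's axis at the seat, the face a socket stands on, 12 mm above the bench; axes as the rail's.
- clip_b: Spring clip second from the hanging hole (rail y = +50 mm), empty at the start. Same form and origin as clip_a. A socket going onto any clip meets the bumps with its underside 11 mm above the seat; pressing it on takes about 10 to 15 N when centred (more than its weight), up to 30 off centre; about 3 mm above the seat the bumps snap out and draw it down.
- clip_d: Spring clip second from the plain end (rail y = -50 mm), empty at the start. Same form and origin as clip_a.
- clip_e: Spring clip next to the plain end (rail y = -100 mm), empty at the start. Same form and origin as clip_a.
- socket_24: The smallest of five plain steel sockets: upright cylinder 24 mm across, 40 tall, 17 mm hexagon well open at the top. Origin: centre of the underside; z up. Starts standing on the bench, the right way up for the rail. As in all sockets, the drive hole in the underside (13.5 mm wide, mouth chamfered to 17.5) fits over a clip's post at any yaw.
- socket_29: The second smallest of five plain steel sockets: upright cylinder 29 mm across, 43 tall, 21 mm hexagon well open at the top. Origin: centre of the underside; z up. Starts standing on the bench, the right way up for the rail.
- socket_34: The middle of five plain steel sockets: upright cylinder 34 mm across, 46 tall, 25 mm hexagon well open at the top. Origin: centre of the underside; z up. On the rail from the start, clipped home on the middle clip (rail y = 0).
- socket_40: The second largest of five plain steel sockets: upright cylinder 40 mm across, 50 tall, 30 mm hexagon well open at the top. Origin: centre of the underside; z up. Starts standing on the bench, the right way up for the rail. The sockets weigh 0.10, 0.14, 0.19, 0.27 and about 0.36 kg.
- socket_46: The largest of five plain steel sockets: upright cylinder 46 mm across, 54 tall, 34 mm hexagon well open at the top. Origin: centre of the underside; z up. Starts standing on the bench, the right way up for the rail. (Behind the loose sockets stands a scroll saw 320 mm tall, from x = 0.62 m on, y = -0.17 to 0.35 m: keep the hand in front of it.)

How it is judged:
At the end, for the whole second after the job is handed in: From the hanging hole to the plain end the clips carry the 24, 29, 34, 40 and 46 mm sockets, each within 4 mm of its clip's axis, its underside no more than 2.5 mm above the seat, upright within 0.06 rad, at rest and released (horizontal distance between socket_24 and clip_a below 0.004 m and z of socket_24 in the frame of clip_a below 0.0025 m and angle between each of socket_24, socket_29, socket_40, socket_46, socket_34's own z axis and vertical below 0.06 rad and linear speed of each of socket_24, socket_29, socket_40, socket_46, socket_34 below 0.01 m/s and horizontal distance between socket_29 and clip_b below 0.004 m and z of socket_29 in the frame of clip_b below 0.0025 m and horizontal distance between socket_40 and clip_d below 0.004 m and z of socket_40 in the frame of clip_d below 0.0025 m and horizontal distance between socket_46 and clip_e below 0.004 m and z of socket_46 in the frame of clip_e below 0.0025 m and horizontal distance between socket_34 and rail below 0.004 m and z of socket_34 in the frame of rail below 0.0145 m); the robot touches nothing.
It fails at once if the socket already on the rail is pulled off its clip (z of socket_34 in the frame of rail above 0.02 m).
It also fails if it takes over 136 s, if anything falls off the work surface, if the arm or the gripper's body presses on something with over 40 N, if the wrist force passes 120 N, or if a joint passes its speed limit or range.

## Working session

There is one attempt and no reset: what is moved stays moved. The work goes in short steps, Python scripts to look and compute and a tool call to move; the robot and the scene stay as the last step left them, time stands still between calls to the robot, and variables do not carry over. Pictures are saved under pics/ and viewed, at most 14 in all, crops included, and the job is handed in when it is done.

Besides the shell and the picture viewer there is one more tool, called after ">>>" by a JSON object that holds its "name" and its "arguments". drive_tool: Moves the arm, as the interface text tells. Its arguments: {"type":"object","properties":{"moves":{"type":"array","items":{"type":"number"}},"grip_force":{"type":"number"}},"required":["moves"]}

```bash
ls; mkdir -p pics
python3 - <<'E'
from plant import robot
import cv2,numpy as np
s=robot.read_state(); print(s)
ims=[]
for n in ("top","scene"):
    c=robot.read_camera(n); np.savez(f"{n}0.npz",**c); cv2.imwrite(f"pics/{n}0.png",c["color"][:,:,::-1]); print(n,c["mtx"],c["R"],c["t"],c["depth"].min(),c["depth"].max())
E
```

```text
pics
{'t': 0.0, 'q': array([-1.24739993e+00,  1.31109797e-01,  1.48929556e+00, -6.15487224e-06,
        1.52300163e+00, -8.53808570e-02]), 'dq': array([ 0.00136563, -0.00146801,  0.0004956 ,  0.00037465, -0.00101707,
        0.0020498 ]), 'joint_torque': array([ 1.80845640e-03, -5.59830379e+01, -4.91763103e+01,  7.67156132e-02,
        3.56158765e-02, -1.59725255e-04]), 'tool_pos': array([ 0.23844621, -0.55032384,  0.40370889]), 'orientation': array([-3.07443781e+00, -6.37279468e-01,  3.47753691e-04]), 'force': array([ 0.5038081 ,  0.366686  , -0.14207834]), 'wrist_torque': array([ 0.03221016, -0.00790778, -0.02123531]), 'gripper_force': 0.0, 'opening': 0.09262996676381748}
top [[534.45942955   0.         324.59128912]
 [  0.         534.45942955 239.19938279]
 [  0.           0.           1.        ]] [[-0.00601006 -0.99997856  0.00260041]
 [-0.98287372  0.00542825 -0.18420042]
 [ 0.18418235 -0.00366293 -0.98288527]] [-0.04398111  0.4967089   1.18487566] 0.0 2.4553714
scene [[595.62922831   0.         324.49835304]
 [  0.         595.62922831 236.05601566]
 [  0.           0.           1.        ]] [[-0.80478961 -0.59317875  0.02127563]
 [-0.25206691  0.30909858 -0.91701709]
 [ 0.53737878 -0.74336871 -0.39828006]] [0.39979187 0.1798946  1.28685896] 0.0 3.9999282
```

View pics/top0.png

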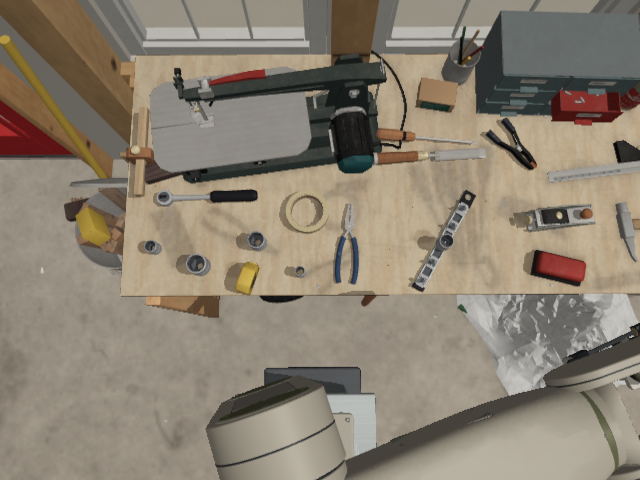

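View pics/scene0.png

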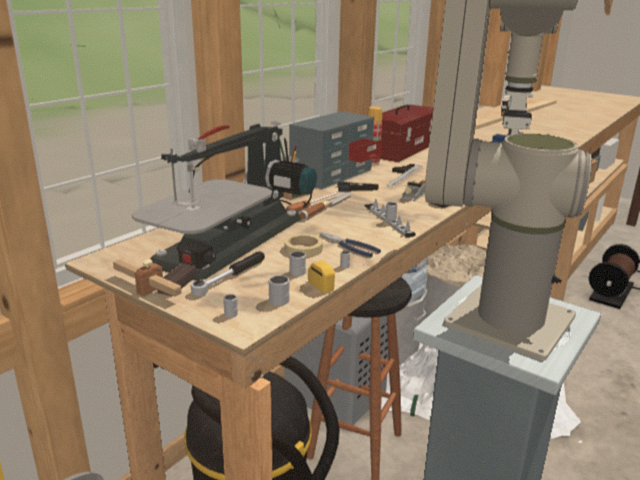

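The top view shows four loose sockets at about px (151,247), (198,265), (257,241) and (300,271). The rail runs from (417,287) to (470,195), with the middle socket at (446,241). Next I'll get positions from depth and zoom in on the rail.

```bash
cat > h.py <<'E'
import numpy as np,cv2
def world(c,u,v,d):
    K=c["mtx"]; p=np.stack([(u-K[0,2])/K[0,0]*d,(v-K[1,2])/K[1,1]*d,d],-1)
    return (p-c["t"])@c["R"]
def cloud(c):
    v,u=np.mgrid[:480,:640]; P=world(c,u.ravel().astype(float),v.ravel().astype(float),c["depth"].ravel().astype(float)); P[c["depth"].ravel()==0]=np.nan
    return P.reshape(480,640,3)
def fitcircle(xy,r):
    from scipy.optimize import least_squares
    f=lambda p:np.hypot(*(xy-p).T)-r
    return least_squares(f,xy.mean(0),loss='soft_l1',f_scale=.001).x
def proj(c,X):
    p=c["R"]@X+c["t"]; p=c["mtx"]@p; return p[:2]/p[2]
E
python3 - <<'E'
from h import *
c=np.load("top0.npz"); P=cloud(c)
for (u,v) in [(151,247),(198,265),(257,241),(300,271),(446,241)]:
    w=P[v-16:v+17,u-16:u+17].reshape(-1,3); b=np.nanmedian(w[:,2]); w=w[w[:,2]>(0.03)]
    top=np.percentile(w[:,2],90); t=w[w[:,2]>top-.005]
    print(u,v,"bench",b.round(4),"top",top.round(4),"n",len(t),t[:,:2].min(0).round(3),t[:,:2].max(0).round(3),((t.min(0)+t.max(0))/2).round(3))
w=P[185:295,405:480].reshape(-1,3); m=(w[:,2]>.006)&(w[:,2]<.045); q=w[m][:,:2]
print(cv2.minAreaRect((q*1000).astype(np.float32)))
im=c["color"][180:300,395:485,::-1]; im=cv2.resize(im,None,fx=5,fy=5,interpolation=cv2.INTER_CUBIC)
cv2.imwrite("pics/rail0.png",im)
E
```

```text
151 247 bench -0.0005 top 0.0444 n 49 [0.47  0.342] [0.498 0.37 ] [0.484 0.356 0.044]
198 265 bench 0.0012 top 0.0552 n 118 [0.419 0.224] [0.463 0.268] [0.441 0.246 0.055]
257 241 bench 0.0003 top 0.0505 n 85 [0.477 0.092] [0.517 0.131] [0.497 0.112 0.05 ]
300 271 bench -0.0005 top 0.0419 n 32 [0.412 0.001] [0.435 0.021] [0.424 0.011 0.04 ]
446 241 bench 0.0021 top 0.0589 n 67 [ 0.473 -0.34 ] [ 0.505 -0.307] [ 0.489 -0.324  0.06 ]
((505.6379089355469, -328.84857177734375), (162.7596893310547, 268.12274169921875), 81.01202392578125)
```

View pics/rail0.png

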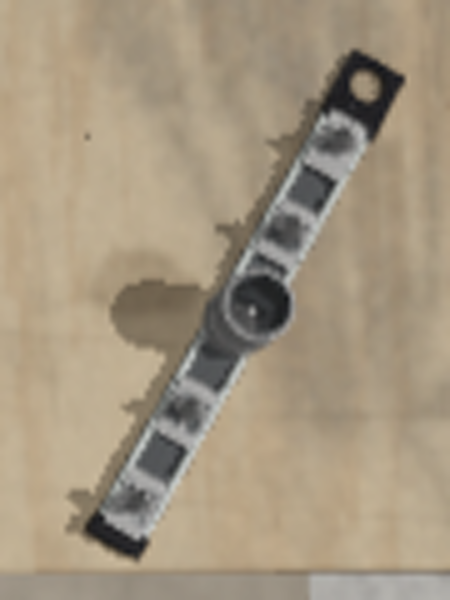

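>>> {"name": "drive_tool", "arguments": {"moves": [93, 0, 0, 0, 0, 0, -8.5, 93, 0, 0, 0, 0, 0, -8.5, 93, 0, 0, 0, 0, 0, -8.5, 93, 0, 0, 0, 0, 0, -8.5, 93, 0, 0, 0, 0, 0, -8.5, 93, 0, 0, 0, 0, 0, -8.5, 93, 0, 0, 0, 0, 0, -8.5, 93, 0, 0, 0, 0, 0, -8.5]}}

```text
t: 0.9
tool_pos: [0.2385, -0.5504, 0.4041]
orientation: [-2.186, -2.255, -0.001]
force: [-0.2, 0.5, 0.1]
opening: 0.093
gripper_force: 0.0
```

```bash
cat >> h.py <<'E'
def ray(c,u,v,z):
    o=-c["R"].T@c["t"]; d=world(c,np.array([u]),np.array([v]),np.array([1.]))[0]-o
    return o+d*(z-o[2])/d[2]
def rel(s,X,yaw=None):
    "shift in tool axes (mm) from TCP to X; tool-z turn (deg) to put tool y at world yaw (deg)"
    from scipy.spatial.transform import Rotation as Ro
    R=Ro.from_rotvec(s["orientation"]).as_matrix(); y=np.degrees(np.arctan2(R[1,1],R[0,1]))
    return ((np.array(X)-s["tool_pos"])@R*1000).round(1), y.round(2), None if yaw is None else round(((y-yaw+180)%360)-180,2), "tilt",R[:,2].round(4)
E
python3 - <<'E'
from h import *
from plant import robot
c=np.load("top0.npz")
X=[ray(c,395+a/5-.4,180+b/5-.4,z) for a,b,z in [(335,138,.03),(285,230,.03),(185,408,.03),(132,498,.03)]]
for x in X: print(x.round(4))
d=X[0]-X[3]; ang=np.degrees(np.arctan2(d[1],d[0])); print(np.linalg.norm(d),ang,np.mean(X,0))
print(rel(robot.read_state(),[.42,-.3,.40],ang+90))
E
```

```text
[ 0.5746 -0.371   0.03  ]
[ 0.5303 -0.3452  0.03  ]
[ 0.4462 -0.2946  0.03  ]
[ 0.4045 -0.2684  0.03  ]
0.19865135041895382 -31.114809218015353 [ 0.48892009 -0.31979219  0.03      ]
(array([244.7, 189.2,   4.3]), np.float64(1.77), np.float64(-57.12), 'tilt', array([-4.0e-04,  1.1e-03, -1.0e+00]))
```

>>> {"name": "drive_tool", "arguments": {"moves": [93, 35, 27, 0, 0, 0, 0, 93, 35, 27, 0, 0, 0, 0, 93, 35, 27, 0, 0, 0, 0, 93, 35, 27, 0, 0, 0, 0, 93, 35, 27, 0, 0, 0, 0, 93, 35, 27, 0, 0, 0, 0, 93, 35, 27, 0, 0, 0, 0]}}

```text
t: 1.6
tool_pos: [0.422, -0.2993, 0.4044]
orientation: [-2.194, -2.248, 0.0]
force: [0.5, -0.3, -0.9]
opening: 0.0929
gripper_force: 0.0
```

>>> {"name": "drive_tool", "arguments": {"moves": [93, 0, 0, 0, 0, 0, -8.2, 93, 0, 0, 0, 0, 0, -8.2, 93, 0, 0, 0, 0, 0, -8.2, 93, 0, 0, 0, 0, 0, -8.2, 93, 0, 0, 0, 0, 0, -8.2, 93, 0, 0, 0, 0, 0, -8.2, 93, 0, 0, 0, 0, 0, -8, 93, 0, 0, 0, 0, 0, 0]}}

```text
t: 2.4
tool_pos: [0.4213, -0.3008, 0.4043]
orientation: [-0.846, -3.025, -0.001]
force: [-0.1, 0.3, 1.0]
opening: 0.093
gripper_force: 0.0
```

Run:
```python
from h import *
from plant import robot
c=robot.read_camera("wrist"); np.savez("w1.npz",**c); cv2.imwrite("pics/w1.png",c["color"][:,:,::-1])
s=robot.read_state(); print(s["tool_pos"],s["q"],rel(s,[.489,-.32,.4],58.9))
print(c["mtx"],c["R"],-c["R"].T@c["t"])
```

```text
[ 0.42131845 -0.3008502   0.40434373] [-7.19179248e-01 -9.28040094e-02  1.71492778e+00  3.77490964e-05
  1.52019087e+00 -1.73937738e+00] (array([-67.7,  19.1,   4.3]), np.float64(58.45), np.float64(-0.45), 'tilt', array([-5.e-04,  5.e-04, -1.e+00]))
[[367.56886334   0.         330.6878385 ]
 [  0.         367.56886334 243.84606196]
 [  0.           0.           1.        ]] [[ 0.51802859  0.85536265 -0.00105334]
 [ 0.81938339 -0.49588451  0.28759245]
 [ 0.24547351 -0.1498442  -0.9577523 ]] [ 0.35140573 -0.25803366  0.38393889]
```

View pics/w1.png

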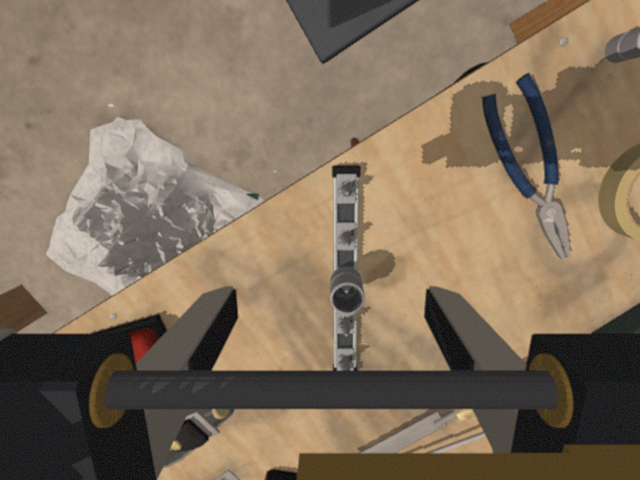

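The wrist view shows the rail upright in the image. Clip e is at (348,187), clip d at (347,236), socket_34 at (346,290), clip b at (346,322) and clip a at (344,357). I'll get clip positions by clustering the depth, then take a second, closer view.

>>> {"name": "drive_tool", "arguments": {"moves": [93, 20, 0, 20, 0, 0, -0.4, 93, 20, 0, 20, 0, 0, 0, 93, 15, 0, 20, 0, 0, 0, 93, 0, 0, 20, 0, 0, 0, 93, 0, 0, 0, 0, 0, 0, 93, 0, 0, 0, 0, 0, 0]}}

```text
t: 3.05
tool_pos: [0.3743, -0.2725, 0.325]
orientation: [-0.842, -3.026, -0.0]
force: [-0.3, 0.7, 0.6]
opening: 0.0931
gripper_force: 0.0
```

```bash
cat > clips.py <<'E'
from h import *
from scipy import ndimage
def clips(c,name):
    P=cloud(c); d=np.array([.857,-.516]); o=np.array([.489,-.320])
    q=P[...,:2]-o; a=q@d; b=q@np.array([-d[1],d[0]])
    m=(P[...,2]>.018)&(P[...,2]<.05)&(abs(b)<.02)&(abs(a)<.13)
    l,n=ndimage.label(m,np.ones((3,3)))
    for i in range(1,n+1):
        w=P[l==i]
        if len(w)>8:
            mm=(w.min(0)+w.max(0))/2; px=np.argwhere(l==i).mean(0)[::-1]
            print(name,len(w),px.round(1),"mean",w.mean(0).round(4),"mid",mm.round(4),"along",round(a[l==i].mean(),4),"across",round(b[l==i].mean(),4),"top",w[:,2].max().round(4))
    # rail channel edges
    m=(P[...,2]>.006)&(P[...,2]<.016)&(abs(b)<.03)&(abs(a)<.15)
    if m.sum()>50:
        A,B=a[m],b[m]; k=np.polyfit(A,B,1); print("rail line across=",k.round(4),"along",A.min().round(4),A.max().round(4))
E
python3 - <<'E'
from clips import *
from plant import robot
c=robot.read_camera("wrist"); np.savez("w2.npz",**c); cv2.imwrite("pics/w2.png",c["color"][:,:,::-1])
for n in ("top0","w1","w2"): clips(np.load(n+".npz"),n)
s=robot.read_state(); print(s["tool_pos"],rel(s,[.489,-.32,.4],58.9))
E
```

```text
top0 25 [463.1 207.7] mean [ 0.5736 -0.3747  0.029 ] mid [ 0.5746 -0.3761  0.0311] along 0.1007 across -0.0033 top 0.0427
top0 27 [453.1 225.3] mean [ 0.5312 -0.3489  0.0293] mid [ 0.532  -0.3498  0.0297] along 0.0511 across -0.003 top 0.0412
top0 89 [445.9 241. ] mean [ 0.4933 -0.3294  0.0323] mid [ 0.4927 -0.3288  0.0345] along 0.0086 across -0.0058 top 0.0499
top0 50 [439.7 246.1] mean [ 0.4811 -0.3141  0.0336] mid [ 0.4863 -0.3196  0.0342] along -0.0098 across 0.001 top 0.0495
top0 27 [433.  261.6] mean [ 0.4454 -0.2981  0.0291] mid [ 0.4467 -0.2989  0.0295] along -0.0487 across -0.0037 top 0.0408
top0 27 [422.4 280. ] mean [ 0.4028 -0.2721  0.0277] mid [ 0.4035 -0.2734  0.0298] along -0.0986 across -0.0034 top 0.0407
rail line across= [ 0.0007 -0.0031] along -0.1346 0.148
w1 141 [346.  189.9] mean [ 0.4035 -0.2727  0.0295] mid [ 0.4043 -0.2729  0.0304] along -0.0977 across -0.0036 top 0.0412
w1 138 [345.8 238.8] mean [ 0.4457 -0.2979  0.0288] mid [ 0.4474 -0.2985  0.0297] along -0.0485 across -0.0034 top 0.0411
w1 361 [344.8 276.3] mean [ 0.4779 -0.3183  0.0344] mid [ 0.4843 -0.
[... 583 characters left out ...]
p 0.0412
w2 245 [348.7 326.6] mean [ 0.4455 -0.2975  0.0283] mid [ 0.4469 -0.2983  0.0295] along -0.0489 across -0.0032 top 0.041
w2 374 [348.1 363.8] mean [ 0.4777 -0.3169  0.0263] mid [ 0.4839 -0.3214  0.0278] along -0.0113 across -0.0032 top 0.0377
w2 10 [353.1 409.4] mean [ 0.5039 -0.3285  0.0492] mid [ 0.5039 -0.3283  0.0489] along 0.0172 across 0.0004 top 0.0498
w2 198 [347.4 424.7] mean [ 0.5312 -0.349   0.0296] mid [ 0.5325 -0.3495  0.0306] along 0.0511 across -0.0031 top 0.0409
rail line across= [ 0.0013 -0.0032] along -0.1199 0.105
[ 0.37465803 -0.27282369  0.32575453] (array([-122.4,   18.6,  -74.1]), np.float64(58.92), np.float64(0.02), 'tilt', array([ 8.e-04, -6.e-04, -1.e+00]))
```

View pics/w2.png

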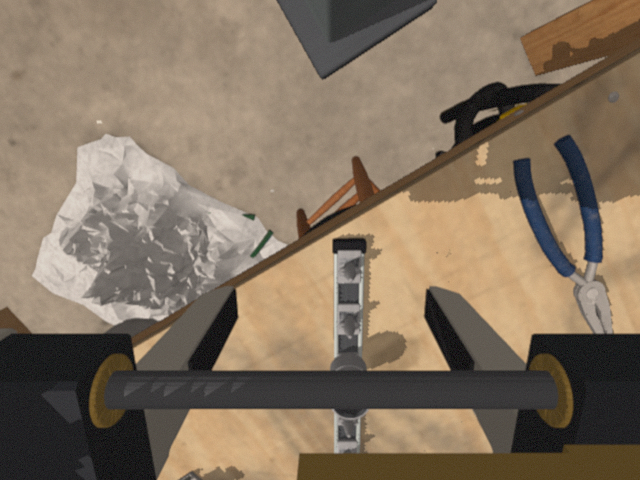

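Three views agree on the clip positions to about 1 mm. Next I'll hover over socket_24 and refine its position from the wrist camera.

>>> {"name": "drive_tool", "arguments": {"moves": [60, 17, 45, 4, 0, 0, 0, 60, 17, 45, 4, 0, 0, 0, 60, 17, 45, 4, 0, 0, 0, 60, 17, 45, 4, 0, 0, 0, 60, 17, 45, 4, 0, 0, 0, 60, 17, 44, 4, 0, 0, 0, 60, 0, 0, 0, 0, 0, 0, 60, 0, 0, 0, 0, 0, 0]}}

```text
t: 3.9
tool_pos: [0.426, 0.0116, 0.302]
orientation: [0.834, 3.027, -0.0]
force: [0.9, 0.9, 0.3]
opening: 0.0603
gripper_force: 0.0
```

```bash
cat > sock.py <<'E'
from h import *
from plant import robot
def sock(c,xy,D,H,zb=0,name=""):
    "rim fit: points near the top height; outer silhouette circle of fixed radius"
    P=cloud(c).reshape(-1,3); m=(np.hypot(*(P[:,:2]-xy).T)<D/2+.02)&(P[:,2]>zb+.02); w=P[m]
    top=np.percentile(w[:,2],97); t=w[w[:,2]>top-.003]
    R=np.hypot(*(t[:,:2]-t[:,:2].mean(0)).T)
    (x,y),r=cv2.minEnclosingCircle((t[:,:2]*1000).astype(np.float32))
    print(name,"n",len(t),"top",top.round(4),"exp",H+zb,"mean",t[:,:2].mean(0).round(4),"circ",round(x,1),round(y,1),"r",round(r,1),"mid",((t.min(0)+t.max(0))/2)[:2].round(4))
    return np.array([x,y])/1000
def go(xy,D,H,fn,tgt_z=.192,yaw=59.1):
    c=robot.read_camera("wrist"); np.savez(fn+".npz",**c)
    p=sock(c,np.array(xy),D,H,name=fn); s=robot.read_state()
    print("TCP",s["tool_pos"].round(4),"move",rel(s,[*p,tgt_z],yaw)); return p
E
python3 - <<'E'
from sock import *
for n in ("top0","w1"): sock(np.load(n+".npz"),np.array([.489,-.3235]),.034,.046,.012,n)
sock(np.load("top0.npz"),np.array([.424,.011]),.024,.040,0,"top24")
go([.424,.011],.024,.040,"s24")
for n in ("top0","w1","w2"):
    P=cloud(np.load(n+".npz")).reshape(-1,3)
    for k,q in dict(a=(.5748,-.3752),b=(.5319,-.3495),d=(.4461,-.2981),e=(.4032,-.2725)).items():
        w=P[(np.hypot(*(P[:,:2]-q).T)<.012)&(P[:,2]>.033)&(P[:,2]<.044)]
        if len(w): print(n,k,len(w),((w.mean(0)[:2]-q)*1000).round(1), w[:,2].max().round(4))
E
```

```text
top0 n 20 top 0.0614 exp 0.057999999999999996 mean [ 0.4897 -0.3238] circ 488.7 -323.7 r 16.5 mid [ 0.4894 -0.3234]
w1 n 369 top 0.0579 exp 0.057999999999999996 mean [ 0.4898 -0.3238] circ 490.1 -323.6 r 17.4 mid [ 0.4902 -0.3241]
top24 n 10 top 0.043 exp 0.04 mean [0.4225 0.0109] circ 424.0 11.2 r 11.8 mid [0.4238 0.0109]
s24 n 3903 top 0.2309 exp 0.04 mean [0.406  0.0233] circ 407.4 23.3 r 22.9 mid [0.407  0.0232]
TCP [0.4259 0.0105 0.3018] move (array([ 22.6,   1.4, 109.8]), np.float64(59.07), np.float64(-0.03), 'tilt', array([ 1.5e-03, -7.0e-04, -1.0e+00]))
top0 a 6 [-0.4  0.5] 0.0427
top0 b 7 [-0.8  0.1] 0.0412
top0 d 8 [-1.   0.2] 0.0408
top0 e 7 [-1.   0.2] 0.0407
w1 a 4 [-2.   1.2] 0.0343
w1 b 34 [-0.   0.3] 0.041
w1 d 40 [ 0.2 -0.1] 0.0411
w1 e 47 [ 0.7 -0.1] 0.0412
w2 b 53 [-0.1  0.6] 0.0409
w2 d 62 [0.1 0.3] 0.041
w2 e 62 [0.1 0.2] 0.0412
```

```bash
sed -i 's/(P\[:,2\]>zb+.02); w/(P[:,2]>zb+.02)\&(P[:,2]<zb+H+.006); w/' sock.py
python3 - <<'E'
from sock import *
sock(np.load("s24.npz"),np.array([.424,.011]),.024,.040,0,"s24")
s=robot.read_state(); print(rel(s,[.4235,.011,.192]))
E
```

```text
s24 n 407 top 0.04 exp 0.04 mean [0.4252 0.0119] circ 425.4 11.7 r 12.3 mid [0.4253 0.0117]
(array([  2.5,  -0.8, 109.8]), np.float64(59.07), None, 'tilt', array([ 1.5e-03, -7.0e-04, -1.0e+00]))
```

>>> {"name": "drive_tool", "arguments": {"moves": [60, 1, 1, 27, 0, 0, 0, 60, 0, 0, 27, 0, 0, 0, 60, 0, 0, 27, 0, 0, 0, 60, 0, 0, 20, 0, 0, 0, 60, 0, 0, 9, 0, 0, 0, 60, 0, 0, 0, 0, 0, 0, 20, 0, 0, 0, 0, 0, 0, 10, 0, 0, 0, 0, 0, 0], "grip_force": 60}}

```text
t: 4.75
tool_pos: [0.4259, 0.0115, 0.1922]
orientation: [0.84, 3.025, 0.001]
force: [0.1, 1.1, 0.8]
opening: 0.0484
gripper_force: 0.0
```

>>> {"name": "drive_tool", "arguments": {"moves": [5, 0, 0, 0, 0, 0, 0, 5, 0, 0, 0, 0, 0, 0, 5, 0, 0, 0, 0, 0, 0, 5, 0, 0, -10, 0, 0, 0, 5, 0, 0, -30, 0, 0, 0, 5, 0, 0, -40, 0, 0, 0, 5, 0, 0, -30, 0, 0, 0, 5, 0, 0, 0, 0, 0, 0]}}

```text
t: 5.55
tool_pos: [0.4267, 0.0119, 0.3064]
orientation: [0.836, 3.019, 0.002]
force: [1.3, 0.3, -1.5]
opening: 0.0228
gripper_force: 60.0
```

Run:
```python
from sock import *
s=robot.read_state(); print(s["tool_pos"],s["opening"],s["gripper_force"],rel(s,[.575,-.375,.300],59.1))
```

```text
[0.42674665 0.01192203 0.30637477] 0.022769493871116875 59.99965682742186 (array([-326.1, -255.5,    8. ]), np.float64(59.04), np.float64(-0.06), 'tilt', array([ 8.8e-03, -8.0e-04, -1.0e+00]))
```

>>> {"name": "drive_tool", "arguments": {"moves": [5, -38, -30, 0, 0, 0, 0, 5, -38, -30, 0, 0, 0, 0, 5, -38, -30, 0, 0, 0, 0, 5, -38, -30, 0, 0, 0, 0, 5, -38, -30, 0, 0, 0, 0, 5, -38, -30, 0, 0, 0, 0, 5, -38, -30, 0, 0, 0, 0, 5, -38, -30, 0, 0, 0, 0]}}

```text
t: 6.35
tool_pos: [0.5622, -0.3519, 0.2995]
orientation: [-0.839, -3.026, -0.001]
force: [0.2, 0.4, -1.4]
opening: 0.0228
gripper_force: 60.0
```

>>> {"name": "drive_tool", "arguments": {"moves": [5, -22, -15, 10, 0, 0, 0, 5, 0, 0, 20, 0, 0, 0, 5, 0, 0, 20, 0, 0, 0, 5, 0, 0, 0, 0, 0, 0, 5, 0, 0, 0, 0, 0, 0, 5, 0, 0, 0, 0, 0, 0]}}

```text
t: 6.95
tool_pos: [0.5736, -0.3744, 0.252]
orientation: [0.838, 3.026, -0.001]
force: [0.6, 0.2, -1.7]
opening: 0.0228
gripper_force: 60.0
```

Run:
```python
from sock import *
c=robot.read_camera("wrist"); cv2.imwrite("pics/h24.png",c["color"][:,:,::-1])
s=robot.read_state(); print(s["tool_pos"],s["opening"],s["gripper_force"],s["force"],rel(s,[.575,-.375,.250],59.1))
```

```text
[ 0.57371736 -0.37448988  0.25245836] 0.022776444516161655 59.9995792878326 [-0.01378192 -0.16201385 -0.94626439] (array([-1.4,  0.2,  2.5]), np.float64(59.04), np.float64(-0.06), 'tilt', array([ 0.0018, -0.0014, -1.    ]))
```

View pics/h24.png

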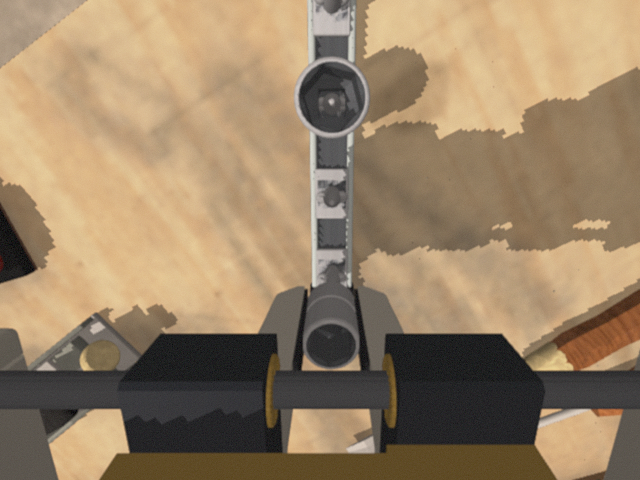

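The wrist view shows the held socket's rim at (330,338), and clips a, b and the middle socket are in line with it above. I can measure the held socket's rim directly here and compare it with the clip.

```bash
cat >> sock.py <<'E'
CL=dict(a=(.575,-.375),b=(.532,-.3492),d=(.4462,-.2979),e=(.4034,-.2723))
def held(D,H,clip,fn="tmp",gz=.025):
    c=robot.read_camera("wrist"); np.savez(fn+".npz",**c); s=robot.read_state()
    tp=s["tool_pos"]; zb=tp[2]-.167-gz
    p=sock(c,tp[:2],D,H,zb,"held")
    e=np.array([*CL[clip],0])-[*p,0]
    print("TCP",tp.round(4),"rim-TCP mm",((p-tp[:2])*1000).round(1),"shift",rel(s,tp+e,59.1)[:3],"F",s["force"].round(1),"under-seat mm",round((zb-.012)*1000,1))
    P=cloud(c).reshape(-1,3)
    for k,q in CL.items():
        w=P[(np.hypot(*(P[:,:2]-q).T)<.012)&(P[:,2]>.033)&(P[:,2]<.044)]
        if len(w)>8: print(k,len(w),((w.mean(0)[:2]-q)*1000).round(1),w[:,2].max().round(4))
E
python3 - <<'E'
from sock import *
held(.024,.040,"a","h24")
E
```

```text
held n 525 top 0.1052 exp 0.1005005489740587 mean [ 0.566 -0.37 ] circ 565.8 -369.7 r 27.5 mid [ 0.5684 -0.3697]
TCP [ 0.5737 -0.3745  0.2525] rim-TCP mm [-8.   4.9] shift (array([-10.7,   0.2,   0. ]), np.float64(59.04), np.float64(-0.06)) F [-0.1  0.4 -0.3] under-seat mm 48.5
a 21 [-1.   1.2] 0.0358
b 131 [ 1.1 -0.4] 0.0421
```

```bash
cat >> sock.py <<'E'
def heldx(D,H,fn,tp,yaw=59.1,gz=.025):
    P=cloud(np.load(fn+".npz")).reshape(-1,3); a=np.radians(yaw); ty=np.array([np.cos(a),np.sin(a)]); tx=np.array([-ty[1],ty[0]])
    q=P[:,:2]-tp[:2]; x,y=q@tx,q@ty; m=(abs(y)<.006)&(abs(x)<D/2+.008)&(abs(P[:,2]-(tp[2]-.167-gz+H))<.006)
    z=P[m,2]; zt=np.percentile(z,90); k=m&(P[:,2]>zt-.003)
    print("z top",zt.round(4),"x ext mm",(np.percentile(x[k],[0.5,2,50,98,99.5])*1000).round(1)); 
    m2=(abs(x)<.004)&(abs(P[:,2]-zt)<.002)&(abs(y)<D/2+.003); print("y ext",(np.percentile(y[m2],[1,99])*1000).round(1) if m2.sum() else None, "D/2",D*500)
E
python3 - <<'E'
from sock import *
heldx(.024,.040,"h24",[.5737,-.3745,.2525])
E
```

```text
z top 0.1007 x ext mm [-12.3 -12.   -7.7  11.   11.3]
y ext [-11.3  11.6] D/2 12.0
```

>>> {"name": "drive_tool", "arguments": {"moves": [5, -1.5, 0, 10, 0, 0, 0, 5, 0, 0, 10, 0, 0, 0, 5, 0, 0, 5, 0, 0, 0, 5, 0, 0, 5, 0, 0, 0, 5, 0, 0, 4, 0, 0, 0, 5, 0, 0, 0, 0, 0, 0, 5, 0, 0, 0, 0, 0, 0]}}

```text
t: 7.75
tool_pos: [0.5745, -0.3753, 0.2168]
orientation: [0.839, 3.027, -0.0]
force: [-0.5, -1.4, -0.0]
opening: 0.0227
gripper_force: 60.0
```

Small lateral force, so it is well centred. Pressing now.

>>> {"name": "drive_tool", "arguments": {"moves": [5, 0, 0, 3, 0, 0, 0, 5, 0, 0, 3, 0, 0, 0, 5, 0, 0, 3, 0, 0, 0, 5, 0, 0, 3, 0, 0, 0, 5, 0, 0, 1.5, 0, 0, 0, 5, 0, 0, 0, 0, 0, 0]}}

```text
t: 8.35
tool_pos: [0.5746, -0.3752, 0.2032]
orientation: [0.839, 3.027, -0.0]
force: [0.9, -0.2, 0.6]
opening: 0.0229
gripper_force: 60.0
```

Run:
```python
from sock import *
held(.024,.040,"a","i24")
s=robot.read_state(); heldx(.024,.040,"i24",s["tool_pos"]); print(s["force"],s["tool_pos"])
```

```text
held n 528 top 0.0558 exp 0.05124255397831674 mean [ 0.5668 -0.3703] circ 566.5 -370.1 r 27.5 mid [ 0.569 -0.37 ]
TCP [ 0.5746 -0.3752  0.2032] rim-TCP mm [-8.1  5.1] shift (array([-9.8,  0.2,  0. ]), np.float64(59.03), np.float64(-0.07)) F [1.6 0.7 1.7] under-seat mm -0.8
a 1205 [-0.3  0.3] 0.044
b 223 [ 0.9 -0.3] 0.0411
z top 0.0516 x ext mm [-12.1 -11.4  -7.2  11.3  11.5]
y ext [-11.3  11.7] D/2 12.0
[1.6189878  0.73013036 1.65795124] [ 0.57459828 -0.37516297  0.20324255]
```

>>> {"name": "drive_tool", "arguments": {"moves": [45, 0, 0, 0, 0, 0, 0, 45, 0, 0, 0, 0, 0, 0, 45, 0, 0, 0, 0, 0, 0, 45, 0, 0, -20, 0, 0, 0, 45, 0, 0, -40, 0, 0, 0, 50, 0, 0, -40, 0, 0, 0, 55, 25, 32, 0, 0, 0, 0, 60, 30, 38, 0, 0, 0, 0]}}

```text
t: 9.2
tool_pos: [0.5636, -0.2879, 0.3057]
orientation: [0.842, 3.022, -0.003]
force: [0.1, 1.4, -0.2]
opening: 0.058
gripper_force: 0.0
```

>>> {"name": "drive_tool", "arguments": {"moves": [60, 30, 38, 0, 0, 0, 0, 60, 30, 38, 0, 0, 0, 0, 60, 30, 38, 0, 0, 0, 0, 60, 30, 38, 0, 0, 0, 0, 60, 30, 38, 0, 0, 0, 0, 60, 30, 38, 0, 0, 0, 0, 60, 30, 38, 0, 0, 0, 0, 60, 30, 38, 0, 0, 0, 0]}}

```text
t: 10.0
tool_pos: [0.5134, 0.099, 0.3034]
orientation: [0.839, 3.027, 0.0]
force: [1.0, 1.4, -0.5]
opening: 0.0598
gripper_force: 0.0
```

>>> {"name": "drive_tool", "arguments": {"moves": [60, 30, 38, 0, 0, 0, 0, 60, 30, 38, 0, 0, 0, 0, 60, 30, 38, 0, 0, 0, 0, 60, 30, 38, 0, 0, 0, 0, 60, 30, 38, 0, 0, 0, 0, 60, 0, 0, 0, 0, 0, 0, 60, 0, 0, 0, 0, 0, 0]}}

```text
t: 10.7
tool_pos: [0.4828, 0.3383, 0.3029]
orientation: [-0.835, -3.028, 0.001]
force: [0.0, -0.4, 0.1]
opening: 0.0601
gripper_force: 0.0
```

Run:
```python
from sock import *
print(go([.484,.356],.029,.043,"s29"))
```

```text
s29 n 558 top 0.0432 exp 0.043 mean [0.4844 0.3571] circ 484.9 356.9 r 14.7 mid [0.4849 0.3569]
TCP [0.4831 0.3372 0.3029] move (array([  8.6,  17.9, 110.9]), np.float64(59.07), np.float64(-0.03), 'tilt', array([-4.e-04, -9.e-04, -1.e+00]))
[0.484944   0.35688217]
```

>>> {"name": "drive_tool", "arguments": {"moves": [60, 8.5, 18, 10, 0, 0, 0, 60, 0, 0, 27, 0, 0, 0, 60, 0, 0, 27, 0, 0, 0, 60, 0, 0, 27, 0, 0, 0, 60, 0, 0, 15, 0, 0, 0, 60, 0, 0, 5, 0, 0, 0, 60, 0, 0, 0, 0, 0, 0, 10, 0, 0, 0, 0, 0, 0]}}

```text
t: 11.55
tool_pos: [0.4861, 0.3572, 0.1938]
orientation: [0.84, 3.026, 0.002]
force: [0.6, -0.0, 0.3]
opening: 0.0559
gripper_force: 0.0
```

>>> {"name": "drive_tool", "arguments": {"moves": [5, 0, 0, 0, 0, 0, 0, 5, 0, 0, 0, 0, 0, 0, 5, 0, 0, 0, 0, 0, 0, 5, 0, 0, -20, 0, 0, 0, 5, 0, 0, -40, 0, 0, 0, 5, 0, 0, -40, 0, 0, 0, 5, 0, 0, -5, 0, 0, 0, 5, 0, 0, 0, 0, 0, 0]}}

```text
t: 12.35
tool_pos: [0.4858, 0.3577, 0.2994]
orientation: [0.838, 3.025, 0.005]
force: [-0.3, -0.4, -2.2]
opening: 0.0278
gripper_force: 60.0
```

Run:
```python
from sock import *
s=robot.read_state(); print(s["tool_pos"],s["opening"],rel(s,[*CL["b"],.260],59.1))
```

```text
[0.4857926  0.35766143 0.29938239] 0.027776289646319955 (array([-403.3, -582.5,   38.1]), np.float64(59.03), np.float64(-0.07), 'tilt', array([ 0.0034,  0.0021, -1.    ]))
```

>>> {"name": "drive_tool", "arguments": {"moves": [5, -27, -39, 0, 0, 0, 0, 5, -27, -39, 0, 0, 0, 0, 5, -27, -39, 0, 0, 0, 0, 5, -27, -39, 0, 0, 0, 0, 5, -27, -39, 0, 0, 0, 0, 5, -27, -39, 0, 0, 0, 0, 5, -27, -39, 0, 0, 0, 0, 5, -27, -39, 0, 0, 0, 0]}}

```text
t: 13.15
tool_pos: [0.5087, -0.0232, 0.295]
orientation: [-0.838, -3.024, 0.001]
force: [1.4, -0.3, -1.4]
opening: 0.0283
gripper_force: 60.0
```

>>> {"name": "drive_tool", "arguments": {"moves": [5, -27, -39, 0, 0, 0, 0, 5, -27, -39, 0, 0, 0, 0, 5, -27, -39, 0, 0, 0, 0, 5, -27, -39, 0, 0, 0, 0, 5, -27, -39, 0, 0, 0, 0, 5, -27, -39, 10, 0, 0, 0, 5, -25, -36, 20, 0, 0, 0, 5, 0, 0, 10, 0, 0, 0]}}

```text
t: 13.95
tool_pos: [0.5291, -0.3534, 0.2524]
orientation: [-0.844, -3.021, -0.0]
force: [-0.6, 2.0, -1.4]
opening: 0.0282
gripper_force: 60.0
```

>>> {"name": "drive_tool", "arguments": {"moves": [5, 0, 0, 0, 0, 0, 0, 5, 0, 0, 0, 0, 0, 0, 5, 0, 0, 0, 0, 0, 0]}}

```text
t: 14.25
tool_pos: [0.5316, -0.3479, 0.2577]
orientation: [0.837, 3.028, 0.0]
force: [-0.0, 0.3, -0.8]
opening: 0.0281
gripper_force: 60.0
```

Run:
```python
from sock import *
held(.029,.043,"b","h29")
s=robot.read_state(); heldx(.029,.043,"h29",s["tool_pos"]); print(rel(s,[*CL["b"],.204],59.1))
```

```text
held n 589 top 0.1137 exp 0.10917689428563411 mean [ 0.5239 -0.3433] circ 523.1 -342.5 r 30.0 mid [ 0.5258 -0.3425]
TCP [ 0.5318 -0.348   0.2582] rim-TCP mm [-8.6  5.6] shift (array([-11.1,  -1.2,   0. ]), np.float64(59.12), np.float64(0.02)) F [ 0.  -0.2 -1.8] under-seat mm 54.2
a 12 [ 2.9 -6.9] 0.0438
d 156 [ 1.9 -0.9] 0.042
z top 0.104 x ext mm [-13.7 -13.4  10.8  13.5  13.6]
y ext [-13.9  14.3] D/2 14.5
(array([-0.7, -0.9, 54.2]), np.float64(59.12), np.float64(0.02), 'tilt', array([ 1.e-03, -6.e-04, -1.e+00]))
```

```bash
python3 - <<'E'
from sock import *
for fn,tp in (("h29",[.5318,-.348,.2582]),("h24",[.5737,-.3745,.2525])):
    P=cloud(np.load(fn+".npz")).reshape(-1,3); a=np.radians(59.1); ty=np.array([np.cos(a),np.sin(a)]); tx=np.array([-ty[1],ty[0]])
    q=P[:,:2]-tp[:2]; x,y=q@tx,q@ty
    m=(abs(y)<.010)&(abs(x)<.022)&(P[:,2]>.06)&(P[:,2]<.13)
    print(fn,np.histogram(P[m,2],np.arange(.06,.13,.002)))
    k=m&(P[:,2]>.100); 
    for lo in np.arange(-.02,.02,.004):
        j=k&(x>=lo)&(x<lo+.004); print(round(lo,3),j.sum(),np.percentile(P[j,2],[5,50,95]).round(4) if j.sum() else None)
E
python3 - <<'E'
import cv2;im=cv2.imread("pics/h24.png")
import numpy as np
c=np.load("h29.npz")["color"][:,:,::-1]; cv2.imwrite("pics/h29.png",c)
E
```

```text
h29 (array([ 20,  56,  79,  71,  89,  96, 105, 111, 283, 316, 104, 170, 178,
       183, 196, 210, 196, 221, 216, 227, 375, 622,  20,   0,   0,   0,
         0,   0,   0,   0,   0,   0,   0,   0]), array([0.06 , 0.062, 0.064, 0.066, 0.068, 0.07 , 0.072, 0.074, 0.076,
       0.078, 0.08 , 0.082, 0.084, 0.086, 0.088, 0.09 , 0.092, 0.094,
       0.096, 0.098, 0.1  , 0.102, 0.104, 0.106, 0.108, 0.11 , 0.112,
       0.114, 0.116, 0.118, 0.12 , 0.122, 0.124, 0.126, 0.128]))
-0.02 0 None
-0.016 148 [0.1007 0.1028 0.1037]
-0.012 321 [0.1003 0.1021 0.1037]
-0.008 43 [0.1004 0.1017 0.1032]
-0.004 0 None
0.0 0 None
0.004 35 [0.1008 0.1023 0.103 ]
0.008 256 [0.1006 0.1026 0.1038]
0.012 214 [0.1004 0.1023 0.1037]
0.016 0 None
h24 (array([ 12,  50,  65,  70,  82, 108,  95, 113, 203, 186, 118, 170, 183,
       194, 182, 210, 212, 228, 233, 525, 480,   3,   0,   0,   0,   0,
         0,   0,   0,   0,   0,   0,   0,   0]), array([0.06 , 0.062, 0.064, 0.066, 0.068, 0.07 , 0.072, 0.074, 0.076,
       0.078, 0.08 , 0.082, 0.084, 0.086, 0.088, 0.09 , 0.092, 0.094,
       0.096, 0.098, 0.1  , 0.102, 0.104, 0.106, 0.108, 0.11 , 0.112,
       0.114, 0.116, 0.118, 0.12 , 0.122, 0.124, 0.126, 0.128]))
-0.02 0 None
-0.016 9 [0.1001 0.1003 0.1005]
-0.012 129 [0.1001 0.1005 0.1014]
-0.008 64 [0.1001 0.1007 0.1015]
-0.004 25 [0.1    0.1006 0.1014]
0.0 31 [0.1    0.1003 0.1016]
0.004 99 [0.1001 0.1005 0.1016]
0.008 126 [0.1001 0.1005 0.1013]
0.012 0 None
0.016 0 None
```

View pics/h29.png

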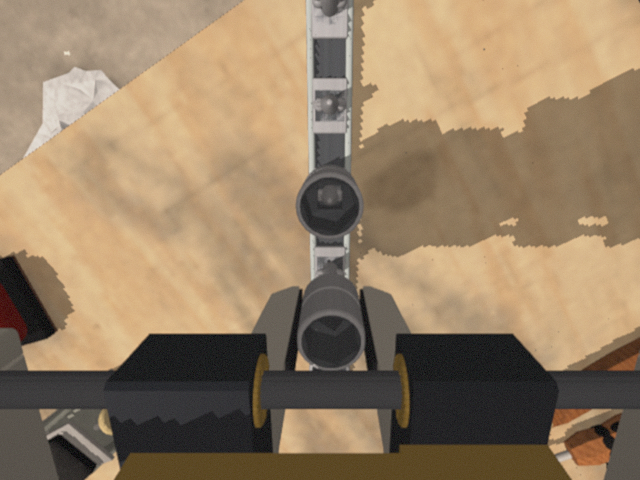

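The rim is 6 mm lower than expected because the lift began before the fingers had fully closed, so the socket sits lower in the grip. I'll check its tilt and then press, allowing for that offset.

```bash
cat >> sock.py <<'E'
def rim(D,fn,tp,z0,yaw=59.1):
    "plane fit of held rim: centre height and slopes along tool x,y"
    P=cloud(np.load(fn+".npz")).reshape(-1,3); a=np.radians(yaw); ty=np.array([np.cos(a),np.sin(a)]); tx=np.array([-ty[1],ty[0]])
    q=P[:,:2]-np.array(tp[:2]); x,y=q@tx,q@ty; r=np.hypot(x,y)
    m=(r<D/2-.0007)&(r>D/2-.0022)&(abs(P[:,2]-z0)<.004)
    for _ in range(4):
        A=np.c_[x[m],y[m],np.ones(m.sum())]; k=np.linalg.lstsq(A,P[m,2],rcond=None)[0]
        m=(r<D/2-.0005)&(r>D/2-.0027)&(abs(P[:,2]-(k[0]*x+k[1]*y+k[2]))<.0015)
    print("rim slopes",k[:2].round(3),"z",k[2].round(4),m.sum())
E
python3 - <<'E'
from sock import *
rim(.029,"h29",[.5318,-.348],.103); rim(.024,"h24",[.574,-.3747],.1005)
E
```

```text
rim slopes [-0.    -0.005] z 0.1029 986
rim slopes [0.007 0.002] z 0.1002 822
```

>>> {"name": "drive_tool", "arguments": {"moves": [5, -1, -1, 0, 0, 0, 0, 5, 0, 0, 0, 0, 0, 0]}}

```text
t: 14.5
tool_pos: [0.532, -0.3502, 0.2583]
orientation: [0.837, 3.026, -0.001]
force: [0.0, 1.0, -1.2]
opening: 0.028
gripper_force: 60.0
```

>>> {"name": "drive_tool", "arguments": {"moves": [5, 0, 0, 10, 0, 0, 0, 5, 0, 0, 10, 0, 0, 0, 5, 0, 0, 7, 0, 0, 0, 5, 0, 0, 5, 0, 0, 0, 5, 0, 0, 3, 0, 0, 0, 5, 0, 0, 0, 0, 0, 0, 5, 0, 0, 0, 0, 0, 0]}}

```text
t: 15.2
tool_pos: [0.5316, -0.3507, 0.2224]
orientation: [0.839, 3.027, -0.0]
force: [-0.1, -1.0, -1.1]
opening: 0.0282
gripper_force: 60.0
```

>>> {"name": "drive_tool", "arguments": {"moves": [5, 0, 0, 3, 0, 0, 0, 5, 0, 0, 3, 0, 0, 0, 5, 0, 0, 3, 0, 0, 0, 5, 0, 0, 3, 0, 0, 0, 5, 0, 0, 1.5, 0, 0, 0, 5, 0, 0, 0, 0, 0, 0]}}

```text
t: 15.8
tool_pos: [0.532, -0.3506, 0.2089]
orientation: [0.839, 3.026, -0.0]
force: [5.1, 0.5, -0.2]
opening: 0.0282
gripper_force: 60.0
```

Run:
```python
from sock import *
c=robot.read_camera("wrist"); np.savez("i29.npz",**c)
s=robot.read_state(); rim(.029,"i29",s["tool_pos"],.055); print(s["force"],s["tool_pos"])
```

```text
rim slopes [-0.007  0.002] z 0.054 1011
[ 4.81767776  0.86888735 -0.35480415] [ 0.53195448 -0.35062839  0.2089232 ]
```

>>> {"name": "drive_tool", "arguments": {"moves": [48, 0, 0, 0, 0, 0, 0, 48, 0, 0, 0, 0, 0, 0, 48, 0, 0, 0, 0, 0, 0, 48, 0, 0, -20, 0, 0, 0, 60, 0, 0, -40, 0, 0, 0, 70, 0, 0, -33, 0, 0, 0, 70, 27, 38, 0, 0, 0, 0, 70, 27, 38, 0, 0, 0, 0]}}

```text
t: 16.65
tool_pos: [0.5243, -0.258, 0.3035]
orientation: [0.842, 3.024, -0.002]
force: [1.2, 0.9, -0.2]
opening: 0.0694
gripper_force: 0.0
```

>>> {"name": "drive_tool", "arguments": {"moves": [70, 27, 38, 0, 0, 0, 0, 70, 27, 38, 0, 0, 0, 0, 70, 27, 38, 0, 0, 0, 0, 70, 27, 38, 0, 0, 0, 0, 70, 27, 38, 0, 0, 0, 0, 70, 27, 38, 0, 0, 0, 0, 70, 27, 38, 0, 0, 0, 0, 70, 27, 38, 0, 0, 0, 0]}}

```text
t: 17.45
tool_pos: [0.4949, 0.1158, 0.3018]
orientation: [0.839, 3.027, -0.001]
force: [1.3, 0.1, -0.7]
opening: 0.0698
gripper_force: 0.0
```

>>> {"name": "drive_tool", "arguments": {"moves": [70, 0, 0, 0, 0, 0, 0, 70, 0, 0, 0, 0, 0, 0, 70, 0, 0, 0, 0, 0, 0]}}

```text
t: 17.75
tool_pos: [0.4957, 0.1133, 0.3016]
orientation: [-0.84, -3.027, 0.001]
force: [-0.4, 0.6, 0.8]
opening: 0.0701
gripper_force: 0.0
```

Run:
```python
from sock import *
print(go([.497,.112],.040,.050,"s40"))
```

```text
s40 n 1004 top 0.0501 exp 0.05 mean [0.4969 0.1132] circ 497.7 112.9 r 20.3 mid [0.4977 0.1127]
TCP [0.4958 0.113  0.3016] move (array([ -1.7,   1. , 109.6]), np.float64(58.94), np.float64(-0.16), 'tilt', array([-3.e-04, -5.e-04, -1.e+00]))
[0.49768762 0.11290184]
```

>>> {"name": "drive_tool", "arguments": {"moves": [70, -1.5, 1, 27, 0, 0, 0, 70, 0, 0, 27, 0, 0, 0, 70, 0, 0, 27, 0, 0, 0, 70, 0, 0, 20, 0, 0, 0, 70, 0, 0, 8.5, 0, 0, 0, 70, 0, 0, 0, 0, 0, 0, 30, 0, 0, 0, 0, 0, 0, 10, 0, 0, 0, 0, 0, 0]}}

```text
t: 18.6
tool_pos: [0.4983, 0.1141, 0.1937]
orientation: [0.839, 3.025, 0.001]
force: [0.5, 0.8, -0.0]
opening: 0.0584
gripper_force: 0.0
```

>>> {"name": "drive_tool", "arguments": {"moves": [5, 0, 0, 0, 0, 0, 0, 5, 0, 0, 0, 0, 0, 0, 5, 0, 0, 0, 0, 0, 0, 5, 0, 0, 0, 0, 0, 0, 5, 0, 0, 0, 0, 0, 0]}}

```text
t: 19.1
tool_pos: [0.4978, 0.1143, 0.193]
orientation: [0.838, 3.027, 0.0]
force: [-2.7, -1.6, 6.4]
opening: 0.0388
gripper_force: 60.0
```

>>> {"name": "drive_tool", "arguments": {"moves": [5, 0, 0, -15, 0, 0, 0, 5, 0, 0, -30, 0, 0, 0, 5, 0, 0, -30, 0, 0, 0, 5, 0, 0, -25, 0, 0, 0, 5, 0, 0, -8, 0, 0, 0, 5, 0, 0, 0, 0, 0, 0]}}

```text
t: 19.7
tool_pos: [0.4979, 0.1144, 0.3017]
orientation: [0.838, 3.025, 0.002]
force: [-0.0, -0.4, -2.8]
opening: 0.039
gripper_force: 60.0
```

Run:
```python
from sock import *
s=robot.read_state(); print(s["tool_pos"],s["opening"],rel(s,[*CL["d"],.260],59.1))
```

```text
[0.49787058 0.11441644 0.30174984] 0.03897003647109449 (array([-167.8, -380.2,   41.4]), np.float64(59.03), np.float64(-0.07), 'tilt', array([ 2.8e-03,  5.0e-04, -1.0e+00]))
```

>>> {"name": "drive_tool", "arguments": {"moves": [5, -18, -42, 0, 0, 0, 0, 5, -19, -43, 0, 0, 0, 0, 5, -19, -43, 0, 0, 0, 0, 5, -19, -43, 0, 0, 0, 0, 5, -19, -43, 0, 0, 0, 0, 5, -19, -43, 0, 0, 0, 0, 5, -19, -43, 0, 0, 0, 0, 5, -19, -43, 0, 0, 0, 0]}}

```text
t: 20.5
tool_pos: [0.4491, -0.2589, 0.2981]
orientation: [-0.838, -3.025, -0.002]
force: [1.9, -0.1, -2.7]
opening: 0.039
gripper_force: 60.0
```

>>> {"name": "drive_tool", "arguments": {"moves": [5, -17, -37, 10, 0, 0, 0, 5, 0, 0, 20, 0, 0, 0, 5, 0, 0, 12, 0, 0, 0, 5, 0, 0, 0, 0, 0, 0, 5, 0, 0, 0, 0, 0, 0, 5, 0, 0, 0, 0, 0, 0]}}

```text
t: 21.1
tool_pos: [0.4464, -0.2973, 0.2589]
orientation: [0.837, 3.027, -0.0]
force: [-0.2, 0.5, -3.1]
opening: 0.0392
gripper_force: 60.0
```

```bash
cat >> sock.py <<'E'
def chk(D,H,clip,fn):
    c=robot.read_camera("wrist"); np.savez(fn+".npz",**c); s=robot.read_state(); tp=s["tool_pos"]
    heldx(D,H,fn,tp); rim(D,fn,tp,tp[2]-.192+H); print(tp.round(4),rel(s,[*CL[clip],.204],59.1),s["force"].round(1))
    P=cloud(c).reshape(-1,3)
    for k,q in CL.items():
        w=P[(np.hypot(*(P[:,:2]-q).T)<.012)&(P[:,2]>.033)&(P[:,2]<.044)]
        if len(w)>8: print(k,len(w),((w.mean(0)[:2]-q)*1000).round(1),w[:,2].max().round(4))
E
python3 - <<'E'
from sock import *
chk(.040,.050,"d","h40")
E
```

```text
z top 0.1159 x ext mm [13.7 14.4 18.  19.5 19.7]
y ext [-19.2  19.9] D/2 20.0
rim slopes [-0.012  0.003] z 0.1152 1047
[ 0.4465 -0.2975  0.2592] (array([ 0.1, -0.5, 55.2]), np.float64(59.1), np.float64(-0.0), 'tilt', array([ 1.2e-03, -9.0e-04, -1.0e+00])) [ 0.1 -0.1 -2.7]
b 78 [ 9.4 -3.3] 0.0438
e 125 [ 0.9 -0.3] 0.0413
```

>>> {"name": "drive_tool", "arguments": {"moves": [5, -0.5, -1, 10, 0, 0, 0, 5, 0, 0, 10, 0, 0, 0, 5, 0, 0, 10, 0, 0, 0, 5, 0, 0, 6, 0, 0, 0, 5, 0, 0, 4, 0, 0, 0, 5, 0, 0, 0, 0, 0, 0, 5, 0, 0, 0, 0, 0, 0]}}

```text
t: 21.85
tool_pos: [0.4458, -0.2992, 0.2183]
orientation: [-0.839, -3.027, 0.0]
force: [-0.8, -0.9, -1.9]
opening: 0.039
gripper_force: 60.0
```

>>> {"name": "drive_tool", "arguments": {"moves": [5, 0, 0, 3, 0, 0, 0, 5, 0, 0, 3, 0, 0, 0, 5, 0, 0, 3, 0, 0, 0, 5, 0, 0, 3, 0, 0, 0, 5, 0, 0, 2, 0, 0, 0, 5, 0, 0, 0, 0, 0, 0]}}

```text
t: 22.45
tool_pos: [0.4461, -0.2992, 0.2049]
orientation: [0.839, 3.027, -0.0]
force: [-2.4, 2.8, 5.3]
opening: 0.0389
gripper_force: 60.0
```

Run:
```python
from sock import *
chk(.040,.050,"d","i40")
```

```text
z top 0.0618 x ext mm [13.8 14.3 17.9 19.4 19.7]
y ext [-19.3  19.7] D/2 20.0
rim slopes [-0.022 -0.001] z 0.0613 1051
[ 0.446  -0.2993  0.2049] (array([0.6, 1.2, 0.9]), np.float64(59.02), np.float64(-0.08), 'tilt', array([ 5.e-04, -4.e-04, -1.e+00])) [-1.4  3.9  5.3]
d 193 [0.5 0. ] 0.0414
e 222 [ 0.8 -0.1] 0.0418
```

>>> {"name": "drive_tool", "arguments": {"moves": [60, 0, 0, 0, 0, 0, 0, 60, 0, 0, 0, 0, 0, 0, 60, 0, 0, 0, 0, 0, 0, 60, 0, 0, -20, 0, 0, 0, 70, 0, 0, -40, 0, 0, 0, 80, 0, 0, -36, 0, 0, 0, 80, 24, 39, 0, 0, 0, 0, 80, 24, 39, 0, 0, 0, 0]}}

```text
t: 23.3
tool_pos: [0.4451, -0.2078, 0.3021]
orientation: [0.842, 3.023, -0.002]
force: [0.0, 0.8, -0.4]
opening: 0.0797
gripper_force: 0.0
```

>>> {"name": "drive_tool", "arguments": {"moves": [80, 24, 39, 0, 0, 0, 0, 80, 24, 39, 0, 0, 0, 0, 80, 24, 39, 0, 0, 0, 0, 80, 24, 39, 0, 0, 0, 0, 80, 24, 39, 0, 0, 0, 0, 80, 24, 39, 0, 0, 0, 0, 80, 24, 39, 0, 0, 0, 0, 80, 24, 39, 0, 0, 0, 0]}}

```text
t: 24.1
tool_pos: [0.4404, 0.1606, 0.3004]
orientation: [0.839, 3.027, 0.0]
force: [0.5, -0.8, 0.2]
opening: 0.0798
gripper_force: 0.0
```

>>> {"name": "drive_tool", "arguments": {"moves": [80, 24, 39, 0, 0, 0, 0, 80, 22, 37, 0, 0, 0, 0, 80, 0, 0, 0, 0, 0, 0, 80, 0, 0, 0, 0, 0, 0, 80, 0, 0, 0, 0, 0, 0]}}

```text
t: 24.6
tool_pos: [0.4404, 0.2469, 0.2999]
orientation: [-0.839, -3.027, 0.001]
force: [-0.6, -0.8, 0.1]
opening: 0.08
gripper_force: 0.0
```

Run:
```python
from sock import *
print(go([.441,.246],.046,.054,"s46"))
```

```text
s46 n 1448 top 0.0541 exp 0.054 mean [0.4416 0.248 ] circ 442.5 247.8 r 23.2 mid [0.4421 0.2475]
TCP [0.4406 0.2466 0.3001] move (array([ -1. ,   2. , 108.1]), np.float64(58.96), np.float64(-0.14), 'tilt', array([-2.e-04, -5.e-04, -1.e+00]))
[0.44246634 0.24778021]
```

>>> {"name": "drive_tool", "arguments": {"moves": [80, -1, 2, 27, 0, 0, 0, 80, 0, 0, 27, 0, 0, 0, 80, 0, 0, 27, 0, 0, 0, 80, 0, 0, 18, 0, 0, 0, 80, 0, 0, 9, 0, 0, 0, 80, 0, 0, 0, 0, 0, 0, 30, 0, 0, 0, 0, 0, 0, 10, 0, 0, 0, 0, 0, 0]}}

```text
t: 25.45
tool_pos: [0.4432, 0.2489, 0.1937]
orientation: [0.839, 3.026, 0.002]
force: [-0.3, -0.3, 0.6]
opening: 0.0685
gripper_force: 0.0
```

>>> {"name": "drive_tool", "arguments": {"moves": [5, 0, 0, 0, 0, 0, 0, 5, 0, 0, 0, 0, 0, 0, 5, 0, 0, 0, 0, 0, 0, 5, 0, 0, 0, 0, 0, 0, 5, 0, 0, 0, 0, 0, 0, 5, 0, 0, 0, 0, 0, 0]}}

```text
t: 26.05
tool_pos: [0.4424, 0.2489, 0.1927]
orientation: [0.839, 3.027, -0.0]
force: [-1.6, -1.4, 5.2]
opening: 0.0447
gripper_force: 59.9
```

>>> {"name": "drive_tool", "arguments": {"moves": [5, 0, 0, -15, 0, 0, 0, 5, 0, 0, -30, 0, 0, 0, 5, 0, 0, -30, 0, 0, 0, 5, 0, 0, -25, 0, 0, 0, 5, 0, 0, -8, 0, 0, 0, 5, 0, 0, 0, 0, 0, 0]}}

```text
t: 26.65
tool_pos: [0.4426, 0.249, 0.3008]
orientation: [0.839, 3.026, 0.002]
force: [0.4, 0.7, -4.2]
opening: 0.0446
gripper_force: 59.9
```

Run:
```python
from sock import *
s=robot.read_state(); print(s["tool_pos"],s["opening"],rel(s,[*CL["e"],.260],59.1))
```

```text
[0.44259764 0.24900496 0.3007916 ] 0.04461837930627853 (array([-234.6, -467.2,   40.3]), np.float64(59.03), np.float64(-0.07), 'tilt', array([ 1.6e-03,  8.0e-04, -1.0e+00]))
```

>>> {"name": "drive_tool", "arguments": {"moves": [5, -21, -42, 0, 0, 0, 0, 5, -21, -42, 0, 0, 0, 0, 5, -21, -42, 0, 0, 0, 0, 5, -21, -42, 0, 0, 0, 0, 5, -21, -42, 0, 0, 0, 0, 5, -21, -42, 0, 0, 0, 0, 5, -21, -42, 0, 0, 0, 0, 5, -21, -42, 0, 0, 0, 0]}}

```text
t: 27.45
tool_pos: [0.4121, -0.1272, 0.298]
orientation: [-0.838, -3.025, -0.001]
force: [0.6, -0.9, -3.7]
opening: 0.0449
gripper_force: 59.9
```

>>> {"name": "drive_tool", "arguments": {"moves": [5, -22, -44, 0, 0, 0, 0, 5, -22, -44, 0, 0, 0, 0, 5, -22, -43, 10, 0, 0, 0, 5, 0, 0, 18, 0, 0, 0, 5, 0, 0, 12, 0, 0, 0, 5, 0, 0, 0, 0, 0, 0, 5, 0, 0, 0, 0, 0, 0, 5, 0, 0, 0, 0, 0, 0]}}

```text
t: 28.25
tool_pos: [0.4031, -0.2712, 0.2607]
orientation: [0.836, 3.028, -0.0]
force: [-0.3, -0.8, -3.2]
opening: 0.0443
gripper_force: 59.9
```

Run:
```python
from sock import *
chk(.046,.054,"e","h46")
```

```text
z top 0.122 x ext mm [-23.4 -22.8  20.   22.2  22.4]
y ext [-22.1  22.7] D/2 23.0
rim slopes [-0.015  0.003] z 0.1214 1255
[ 0.4032 -0.2714  0.261 ] (array([-0.6, -0.7, 57. ]), np.float64(59.11), np.float64(0.01), 'tilt', array([ 1.1e-03, -8.0e-04, -1.0e+00])) [ 0.3  0.1 -3.7]
```

>>> {"name": "drive_tool", "arguments": {"moves": [5, -0.5, -1, 10, 0, 0, 0, 5, 0, 0, 12, 0, 0, 0, 5, 0, 0, 10, 0, 0, 0, 5, 0, 0, 6, 0, 0, 0, 5, 0, 0, 4, 0, 0, 0, 5, 0, 0, 0, 0, 0, 0, 5, 0, 0, 0, 0, 0, 0]}}

```text
t: 29.0
tool_pos: [0.4025, -0.2732, 0.2183]
orientation: [-0.839, -3.027, 0.0]
force: [0.3, -0.5, -4.1]
opening: 0.0445
gripper_force: 59.9
```

>>> {"name": "drive_tool", "arguments": {"moves": [5, 0, 0, 3, 0, 0, 0, 5, 0, 0, 3, 0, 0, 0, 5, 0, 0, 3, 0, 0, 0, 5, 0, 0, 3, 0, 0, 0, 5, 0, 0, 2, 0, 0, 0, 5, 0, 0, 0, 0, 0, 0]}}

```text
t: 29.6
tool_pos: [0.4027, -0.2733, 0.2046]
orientation: [0.839, 3.027, -0.0]
force: [1.0, 1.1, 2.1]
opening: 0.0451
gripper_force: 59.9
```

Run:
```python
from sock import *
chk(.046,.054,"e","i46")
```

```text
z top 0.0659 x ext mm [-23.5 -23.   19.7  22.1  22.4]
y ext [-22.2  22.6] D/2 23.0
rim slopes [-0.023 -0.001] z 0.0654 1250
[ 0.4027 -0.2732  0.2046] (array([-0.1,  1.1,  0.6]), np.float64(59.03), np.float64(-0.07), 'tilt', array([ 6.e-04, -4.e-04, -1.e+00])) [-0.7  1.9  2. ]
e 194 [0.4 0.1] 0.0417
```

>>> {"name": "drive_tool", "arguments": {"moves": [65, 0, 0, 0, 0, 0, 0, 65, 0, 0, 0, 0, 0, 0, 65, 0, 0, 0, 0, 0, 0, 65, 0, 0, -20, 0, 0, 0, 65, 0, 0, -40, 0, 0, 0, 65, 0, 0, -45, 0, 0, 0, 65, 0, 0, -45, 0, 0, 0, 65, 0, 0, -40, 0, 0, 0]}}

```text
t: 30.45
tool_pos: [0.4023, -0.2731, 0.3966]
orientation: [0.839, 3.026, -0.001]
force: [0.5, -0.9, -0.1]
opening: 0.0653
gripper_force: 0.0
```

>>> {"name": "drive_tool", "arguments": {"moves": [65, -20, 0, 0, 0, 0, 0, 65, -10, 0, 0, 0, 0, 0, 65, 0, 0, 0, 0, 0, 0, 65, 0, 0, 0, 0, 0, 0, 65, 0, 0, 0, 0, 0, 0]}}

```text
t: 30.95
tool_pos: [0.4277, -0.2882, 0.3927]
orientation: [-0.838, -3.025, -0.002]
force: [-0.0, 0.6, 0.3]
opening: 0.0649
gripper_force: 0.0
```

Run:
```python
from sock import *
c=robot.read_camera("wrist"); np.savez("f.npz",**c); cv2.imwrite("pics/f.png",c["color"][:,:,::-1])
for k,q,D,H in (("a",CL["a"],.024,.04),("b",CL["b"],.029,.043),("m",(.4892,-.3236),.034,.046),("d",CL["d"],.04,.05),("e",CL["e"],.046,.054)):
    try:
        P=cloud(c).reshape(-1,3); w=P[(np.hypot(*(P[:,:2]-q).T)<D/2+.004)&(abs(P[:,2]-H-.012)<.008)]
        top=np.percentile(w[:,2],95); t=w[w[:,2]>top-.004]; (x,y),r=cv2.minEnclosingCircle((t[:,:2]*1000).astype(np.float32))
        kf=np.linalg.lstsq(np.c_[t[:,:2]-q,np.ones(len(t))],t[:,2],rcond=None)[0]
        print(k,len(t),"top-exp mm",((kf[2]-H-.012)*1000).round(1),"off",round(x-q[0]*1000,1),round(y-q[1]*1000,1),"r",round(r,1),D*500,"slope",kf[:2].round(3))
    except Exception as e: print(k,e)
```

```text
a index -1 is out of bounds for axis 0 with size 0
b 292 top-exp mm -1.6 off 0.7 -0.7 r 14.7 14.5 slope [-0.003 -0.002]
m 419 top-exp mm -1.5 off 0.7 -0.4 r 17.2 17.0 slope [-0.003 -0.002]
d 597 top-exp mm -1.3 off 0.7 -0.6 r 20.4 20.0 slope [-0.005  0.002]
e 937 top-exp mm -1.1 off 0.2 -0.9 r 23.2 23.0 slope [-0.008 -0.005]
```

View pics/f.png

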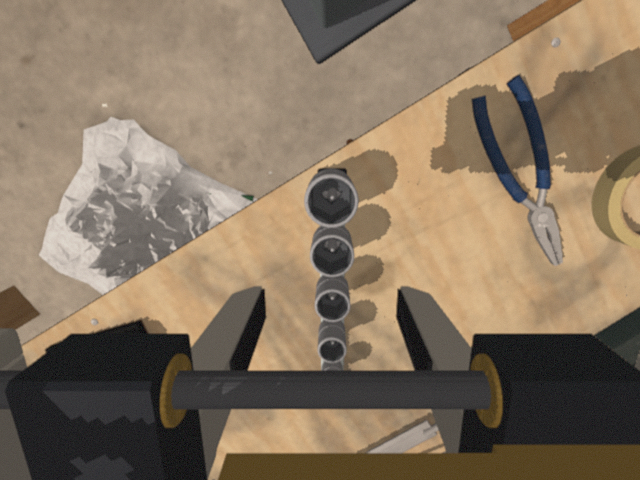

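Four sockets stand level and in line at (332,198), (333,255), (332,303) and (332,349), with heights matching the middle socket. Clip a is behind the gripper bar, so I'll move back and check it.

>>> {"name": "drive_tool", "arguments": {"moves": [65, -30, 0, 0, 0, 0, 0, 65, -40, 0, 0, 0, 0, 0, 65, -30, 0, 0, 0, 0, 0, 65, 0, 0, 0, 0, 0, 0, 65, 0, 0, 0, 0, 0, 0, 65, 0, 0, 0, 0, 0, 0]}}

```text
t: 31.6
tool_pos: [0.5133, -0.3396, 0.3941]
orientation: [-0.839, -3.027, -0.0]
force: [-0.1, -0.9, 0.6]
opening: 0.0649
gripper_force: 0.0
```

Run:
```python
from sock import *
c=robot.read_camera("wrist")
for k,q,D,H in (("a",CL["a"],.024,.04),("b",CL["b"],.029,.043),("m",(.4892,-.3236),.034,.046),("d",CL["d"],.04,.05),("e",CL["e"],.046,.054)):
        P=cloud(c).reshape(-1,3); w=P[(np.hypot(*(P[:,:2]-q).T)<D/2+.004)&(abs(P[:,2]-H-.012)<.008)]
        if len(w)<20: print(k,len(w)); continue
        top=np.percentile(w[:,2],95); t=w[w[:,2]>top-.004]; (x,y),r=cv2.minEnclosingCircle((t[:,:2]*1000).astype(np.float32))
        print(k,len(t),"top-exp mm",((top-H-.012)*1000).round(1),"off",round(x-q[0]*1000,1),round(y-q[1]*1000,1),"r",round(r,1),D*500)
```

```text
a 230 top-exp mm -0.0 off -0.1 -0.2 r 12.2 12.0
b 344 top-exp mm 0.1 off 0.8 -0.9 r 14.6 14.5
m 494 top-exp mm 0.4 off 1.1 -0.6 r 17.0 17.0
d 743 top-exp mm 0.3 off 0.6 -0.7 r 20.0 20.0
e 1233 top-exp mm 0.6 off 0.0 -1.0 r 23.1 23.0
```

All five are seated.

```bash
python3 -c "
from plant import robot
print(robot.close_job())"
```

```text
the job is handed in; nothing more can be done
None
```

I handed the job in at about 32 s: the four loose sockets are on the rail in size order from the hanging hole (24, 29, 34, 40, 46 mm). My last camera check showed all five about 1 mm or less off their clips and within 0.6 mm of seated height, and the gripper is clear; no verdict was returned.

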